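# Fit the guide plate of a goldsmith's die set over its rod

## Robot

A 7-joint arm with a two-finger parallel gripper is mounted at the origin on the work surface. World frame = base frame: x ahead of the robot, y to its left, z up, the work surface at z = 0. Lengths are in m, angles in rad, forces in N, time in s.
With the tool pointing down it reaches from about 0.4 to 0.875 m from the base axis. Payload 6.5 kg.
Tool frame: the origin (TCP) lies at the very end of the fingers, on their centre line; the grasp point (between the pads) lies arm.hold_point_z behind it (arm.hold_point_z is the distance from the TCP to the grasp point, in m); z points along the fingers, y is the direction in which the jaws open and shut (so a half turn about z gives the same grasp; the last joint's range is limited). The gripper opens to 85 mm and grips with 20 to 120 N. Pads are 22 mm wide; open, the fingers measure 114 mm over their backs; the gripper's body (76 mm by 85 mm) begins 54 mm behind the grasp point. The pads swing forward as they close: fully open they stand 13 mm farther back than shut.
Start: joints at [1.078, 0.536, -0.004, 1.538, 0.003, 1.067, -0.071], TCP at [0.269, -0.592, 0.231] pointing down, gripper open.
Joint ranges: [-2.7, 2.7], [-0.37, 2.16], [-1.27, 1.26], [0.24, 2.4], [-1.31, 4.45], [0.19, 1.91], [-2.76, 2.76]. Speed limits (rad/s): [2.39, 2.39, 3.14, 3.14, 3.14, 3.14, 3.14].

## Interface

Orientations are given as a 3x3 rotation matrix whose columns are the frame's x, y, z axes.
In Python, from cell import arm gives the robot as it stands.
- The arm moves only by the tool send_rows, never from a script. Its argument "increments" is a list of rows, each an object of numbers: "wx", "wy", "wz": the turn, a rotation vector about the tool's x, y, z in units of 6 degrees (1.0 is 6 degrees); "tx", "ty", "tz": the shift along the tool's x, y, z in mm; "gripper": the closure, from -1 (fully open) to 1 (shut). A call has 1 to 20 rows; each row shifts and turns the pose as measured when the row begins, along the tool's axes as they then stand; what a row does not reach is not made up. A row lasts 1/12 s, in which the tool goes at most 41.7 mm and 7.16 degrees, less where a joint would pass 70% of its speed; a pose out of reach is approached as far as the arm can. A call is refused whole if a number of a shift passes 41.7 or a number of a turn 1, either way. A call with a gripper value outside its range is refused whole. The fingers move at their own pace and stop on an object; "squeeze" is the grip in N (left out, the last holds). Time passes only in rows, so rows that do not move let the fingers close. It gives the time, the measured TCP pose, the force and the opening at its end, in the units of the state.
- arm.read_state(): the state, without advancing time (a new reading comes with each control period).
- arm.snapshot(name): name is "scene" or "side" or "wrist"; returns the picture (420x560x3 uint8, red, green, blue); there is no depth.
- arm.calibration(name): a dict with "fx", "fy", "cx", "cy" (pixels), "T" (4x4, takes a point from camera to world coordinates). Camera axes: x right, y up, looking along -z (the intrinsics and any distortion apply to the point x, -y, -z); pixel columns grow to the right and rows downward; lengths in m; the calibration is good to about 2 mm. The wrist camera is an equidistant fisheye: a pixel r from the principal point sees the ray r / f radians off the axis. A picture is of the moment at which its call begins: read the wrist's pose just before it. calibration takes no time and is no camera call; for the wrist camera it gives the pose at the moment of the call.
- arm.job_done(): hands the job in, once; it reports no verdict.
Trained networks look in the newest picture that a camera, given by its name, has taken for a name from the list of things; names that differ only in an ending like _2 or _b are one class to them, and where a whole thing is asked for, a point or a joint stands for the part that bears it (a point fixed in the world has none). Each returns a list of dicts, best first, with "confidence" (0 to 1); they miss things now and then, are a little off and sometimes report something else, mostly with a low value. They report only what shows in the picture. A call takes as long as a camera call. They do not tell look-alikes from the thing itself.
- arm.recognise(query, camera): "xy" ([column, row] in pixels, amid what is visible of it).
- arm.mark_of(query, camera): "xy" ([column, row] in pixels: a listed point, or the origin of a listed thing).
The state is a dict: "time": time; "qpos": joint angles; "joint_vel": joint speeds; "joint_efforts": joint torques, N m; "tool_pos": TCP position; "tcp_rot": TCP orientation; "force": force on the tool from outside, world axes, zero at the start; "torque": the same for the moment, N m; "width": opening from 0.0 (shut) to 1.0 (fully open).
Only numpy, scipy, OpenCV 4.12 (cv2) and the standard library are available. Lean on these libraries where they do the work, as an engineer would, in place of code of your own. Each camera call takes 0.05 s, during which the arm holds its last target. There are 200 camera calls.

## Task

Pick up the drilled aluminium guide plate by its blue arched handle, lower it squarely over the tall steel guide rod of the die set, and push it gently, without forcing, so that it slides the tight red collar down until plate and collar are fully home. Leave the plate level with its long edges in line with those of the die block, let go of it, and leave the other things on the bench where they are.

Things in the scene. Friction and masses are not known exactly. Their poses are not given: they have to be found in the camera images.
- die: Die set, fixed to the bench: dark steel block 130 (its x) x 100 (its y) x 28 mm high; origin at the centre of its underside, z up. On it a steel disc (72 mm wide, 3 mm) and a brass disc (54 mm wide, 3 mm) carry the upright guide rod. Plate and die set (block, rod, collar) must never press on each other with more than 40 N.
- socket (a point): Centre of the block's top face, 28 mm above the bench. The rigid, vertical guide rod stands near it: 14 mm thick, straight up to 135 mm above the bench, then tapering to a flat 9 mm wide tip at 141 mm. The rod is locked in an adjustable clamp: its axis is up to 6 mm in the die's x and up to 6 mm in its y from this point; that offset is not reported and must be seen or felt.
- collar (a joint): Height (m) of the red collar above its lowest position, on a brass stop nut; starts 0.018 to 0.034. Rubber-lined ring on the rod, 40 mm wide, 12 mm high. The nut's setting is not reported: with the collar at 0 its top is 54 to 64 mm above the bench, a rigid stop to be felt. The collar stays where left; takes about 10 N to slide, more than the plate weighs, so it must be pushed.
- plate: Guide plate, loose, 0.45 kg give or take 20 per cent: aluminium, 110 (its x) x 70 (its y) x 20 mm thick, a vertical through hole of 15.6 mm diameter at its centre. Two blue uprights at its short ends carry a blue handle bar above the hole. Origin: centre of the underside, z up. Fully home, its underside rests on the collar and the collar on its nut.
- handle (a point): Middle of the plate's handle bar, 125 mm above the plate's underside. The bar runs along the plate's x, is 12 mm wide (along the plate's y) and 16 mm high, with 90 mm free between the uprights and 97 mm clear height below it. The plate may be pushed by the bar. When home, the rod's tip is at least 30 mm below the bar.
- bore (a point): Centre of the hole at the plate's underside (same point as the plate's origin).
- pot: Bystander: small open brass pot, 34 mm wide, 22 mm high; origin at the centre of its underside.
- graver: Bystander: graver with wooden handle, lying, 155 mm long, 24 mm high; origin near its middle.
- chaser: Bystander: small hammer lying on the bench; origin at its underside.
- pinvise: Bystander: pin vise with a round wooden knob (38 mm), lying, about 110 mm long; origin under the knob.
- jar: Bystander: jar 52 mm wide, 60 mm high; origin at the centre of its underside.
- elephant: Bystander: brass elephant figure about 60 mm long, 44 mm high; origin under its middle.
- steelblock: Bystander: steel bench block 70 x 70 x 22 mm; origin at the centre of its underside.
Things that resemble listed ones, but are neither listed nor needed, are in the scene too. Leave any green or purple look-alike of the plate alone.

How it is judged:
By the outcome, as a careful person would: the job done as asked, in the order asked, and still so for the second after the job is handed in, with the robot touching nothing.
It also fails if it takes over 61 s, if anything falls off the work surface, if the arm or the gripper's body presses on something with over 40 N, if the wrist force passes 120 N, or if a joint passes its speed limit or range.

## Working session

There is one attempt and no reset: what is moved stays moved. The work goes in short steps, Python scripts to look and compute and a tool call to move; the robot and the scene stay as the last step left them, time stands still between calls to the robot, and variables do not carry over. Pictures are saved under pics/ and viewed, about 8 in all and at most 12, crops included, and the job is handed in when it is done.

Besides the shell and the picture viewer there is one more tool, called after "Emit:" by a JSON object that holds its "api" and its "payload", one argument or row to a line. send_rows: Moves the arm, as the interface text tells. Its arguments: {"type":"object","properties":{"increments":{"type":"array","items":{"type":"object","properties":{"wx":{"type":"number"},"wy":{"type":"number"},"wz":{"type":"number"},"tx":{"type":"number"},"ty":{"type":"number"},"tz":{"type":"number"},"gripper":{"type":"number"}}}},"squeeze":{"type":"number"}},"required":["increments"]}

```bash
mkdir -p pics; ls; cat > h.py <<'E'
import numpy as np,cv2
from cell import arm
def snap(n,f):
    c=arm.calibration(n); im=arm.snapshot(n); cv2.imwrite('pics/'+f,im[:,:,::-1]); return c,im
def ray(c,p,fish=False):
    x=(p[0]-c['cx'])/c['fx']; y=(p[1]-c['cy'])/c['fy']
    if fish:
        r=np.hypot(x,y); s=np.sin(r)/r if r>1e-9 else 1; d=np.array([x*s,-y*s,-np.cos(r)])
    else: d=np.array([x,-y,-1.])
    T=np.array(c['T']); d=T[:3,:3]@d; return T[:3,3],d/np.linalg.norm(d)
def atz(c,p,z,fish=False):
    o,d=ray(c,p,fish); return o+d*(z-o[2])/d[2]
def proj(c,P,fish=False):
    T=np.array(c['T']); q=T[:3,:3].T@(np.asarray(P)-T[:3,3]); x,y,z=q[0],-q[1],-q[2]
    if fish:
        r=np.hypot(x,y); th=np.arctan2(r,z); k=th/r; return np.array([c['cx']+c['fx']*x*k,c['cy']+c['fy']*y*k])
    return np.array([c['cx']+c['fx']*x/z,c['cy']+c['fy']*y/z])
def tri(rs):
    A=sum(np.eye(3)-np.outer(d,d) for o,d in rs); b=sum((np.eye(3)-np.outer(d,d))@o for o,d in rs)
    X=np.linalg.solve(A,b); return X,[np.linalg.norm((np.eye(3)-np.outer(d,d))@(X-o)) for o,d in rs]
E
python3 - <<'E'
from h import *
np.set_printoptions(precision=4,suppress=True)
s=arm.read_state(); print(s, arm.hold_point_z)
ims=[]
for n in ['scene','side']:
    c,im=snap(n,n+'0.png'); print(n,c)
    for q in ['handle','bore','plate','die','socket','collar']:
        print(q,[(np.round(r['xy'],1),round(r['confidence'],2)) for r in arm.mark_of(q,n)][:4])
c,im=snap('wrist','wrist0.png'); print(c)
E
```

```text
pics
{'time': 0.0, 'qpos': array([ 1.0778,  0.5372, -0.0044,  1.5389,  0.0026,  1.0673, -0.0712]), 'joint_vel': array([ 0.0006, -0.0006, -0.0007, -0.0005, -0.0005,  0.0003, -0.0009]), 'joint_efforts': array([ -0.0008, -58.3424,   1.0478, -25.9112,   0.0122,   0.0094,
         0.    ]), 'tool_pos': array([ 0.2688, -0.5911,  0.2304]), 'tcp_rot': array([[ 0.9103,  0.414 , -0.0008],
       [ 0.414 , -0.9103,  0.0015],
       [-0.0001, -0.0017, -1.    ]]), 'force': array([-0.0474,  0.1921,  0.2389]), 'torque': array([-0.0444, -0.0799,  0.0432]), 'width': 1.000642441128904} 0.0187
scene {'fx': 405.4963250064185, 'fy': 405.4963250064185, 'cx': 280.28600093528644, 'cy': 208.68060653501777, 'T': array([[ 0.4698, -0.6058,  0.6421,  1.3251],
       [ 0.8825,  0.3059, -0.3571, -0.3255],
       [ 0.02  ,  0.7344,  0.6784,  0.8424],
       [ 0.    ,  0.    ,  0.    ,  1.    ]])}
handle [(array([301.3, 144. ]), 0.95), (array([420.3, 167.5]), 0.94), (array([256.2, 161.4]), 0.79), (array([307.4, 180.8]), 0.78)]
bore [(array([255. , 195.3]), 0.96), (array([298.5, 175.2]), 0.85), (array([411.2, 200.6]), 0.79), (array([277.4, 258. ]), 0.75)]
plate [(array([257.8, 193.2]), 0.8), (array([299.5, 173. ]), 0.76), (array([412. , 196.8]), 0.7), (array([279.6, 256.1]), 0.6)]
die [(array([192.6, 257.7]), 0.89)]
socket []Traceback (most recent call last):
  File "<stdin>", line 8, in <module>
ValueError: it knows: bore, chaser, die, elephant, graver, handle, jar, pinvise, plate, pot, socket, steelblock
```

View pics/scene0.png

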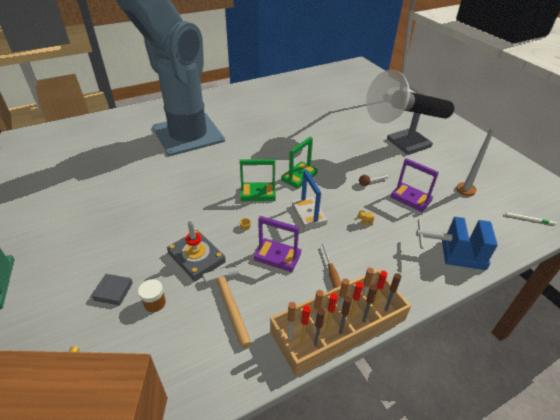

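The scene view shows the die at about (195,250) with rod and collar at (193,235). The blue-handled plate is at about (310,210), with its bar running from (305,175) to (319,190). The green and purple look-alikes stand around it.

```bash
python3 - <<'E'
from h import *
np.set_printoptions(precision=4,suppress=True)
for n in ['scene','side']:
    c,im=snap(n,n+'0.png'); 
    if n=='side': print(c)
    for q in ['handle','bore','die','socket']:
        print(n,q,[(np.round(r['xy'],1),round(r['confidence'],2),np.round(atz(c,r['xy'],{'handle':.125,'socket':.028}.get(q,0))[:2],3)) for r in arm.mark_of(q,n)][:6])
E
```

```text
scene handle [(array([421.3, 167. ]), 0.97, array([0.674, 0.512])), (array([273.6, 224.8]), 0.79, array([0.691, 0.009])), (array([299.6, 146.5]), 0.71, array([0.42 , 0.241])), (array([307.2, 180.9]), 0.68, array([0.578, 0.174])), (array([258.5, 158.1]), 0.57, array([0.419, 0.099]))]
scene bore [(array([258.8, 192.3]), 0.95, array([0.429, 0.093])), (array([278.3, 256.7]), 0.92, array([0.695, 0.023])), (array([411.6, 198.7]), 0.9, array([0.675, 0.513])), (array([308.9, 212.6]), 0.6, array([0.583, 0.187])), (array([299.5, 178.9]), 0.56, array([0.428, 0.244])), (array([330.6, 273.6]), 0.21, array([0.808, 0.118]))]
scene die [(array([194.7, 257.3]), 0.6, array([ 0.594, -0.179]))]
scene socket [(array([191.6, 251.3]), 0.69, array([ 0.595, -0.184]))]
{'fx': 413.36252003457076, 'fy': 413.36252003457076, 'cx': 280.7971421472168, 'cy': 213.3995752710687, 'T': array([[-0.9907,  0.0738, -0.1144,  0.4856],
       [-0.1359, -0.4875,  0.8625,  0.9546],
       [ 0.0079,  0.87  ,  0.493 ,  0.6347],
       [ 0.    ,  0.    ,  0.    ,  1.    ]])}
side handle [(array([199.7, 348.3]), 0.91, array([0.672, 0.512])), (array([346.5, 224.8]), 0.81, array([0.441, 0.094])), (array([279.6, 237.2]), 0.76, array([0.592, 0.172])), (array([250.5, 203.3]), 0.72, array([0.689, 0.022])), (array([359.5, 261.1]), 0.64, array([0.414, 0.238]))]
side bore [(array([344.9, 267.7]), 0.84, array([0.434, 0.096])), (array([354.7, 309.1]), 0.81, array([0.412, 0.246])), (array([251.1, 242.7]), 0.69, array([0.692, 0.019])), (array([203.5, 399.5]), 0.57, array([0.676, 0.512])), (array([279.8, 286.6]), 0.56, array([0.587, 0.194]))]
side die [(array([288.8, 210.8]), 0.62, array([ 0.61 , -0.176])), (array([304.5, 243.4]), 0.18, array([0.545, 0.001]))]
side socket [(array([291. , 202.2]), 0.81, array([ 0.604, -0.182]))]
```

View pics/side0.png

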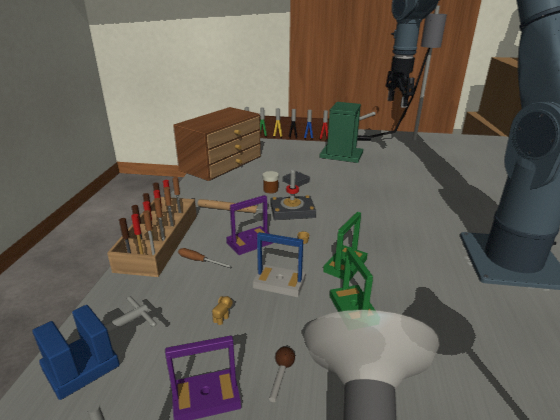

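The side view shows the blue plate at about (280,280), with its bar from about (260,237) to (302,241). The die is at (292,207).

```bash
python3 - <<'E'
from h import *
np.set_printoptions(precision=4,suppress=True)
for n,ps in (('scene',[(305,175),(318.5,190)]),('side',[(260,237),(302,241)])):
    c=arm.calibration(n)
    im=cv2.imread(f'pics/{n}0.png'); hsv=cv2.cvtColor(im,cv2.COLOR_BGR2HSV)
    m=cv2.inRange(hsv,(100,120,60),(118,255,255)); x0,y0,x1,y1=(290,160,335,235) if n=='scene' else (250,225,312,300)
    ys,xs=np.nonzero(m[y0:y1,x0:x1]); print(n,xs.min()+x0,xs.max()+x0,ys.min()+y0,ys.max()+y0)
    a,b=[atz(c,p,.125) for p in ps]; d=b-a; print(a,b,np.degrees(np.arctan2(d[1],d[0])),np.linalg.norm(d))
c,s=arm.calibration('scene'),arm.calibration('side')
print(tri([ray(c,(308.5,181.5)),ray(s,(279.6,238))]))
print(tri([ray(c,(308.9,212.6)),ray(s,(279.8,286.6))]))
print(tri([ray(c,(191.6,251.3)),ray(s,(291,202.2))]))
st=arm.read_state(); R=np.array(st['tcp_rot']); print(R.T@(np.array([.585,.185,.33])-st['tool_pos'])*1000)
E
```

```text
scene 302 319 170 220
[0.5524 0.1826 0.125 ] [0.6267 0.1818 0.125 ] -0.6043611021623394 0.07434750157288395
side 257 302 233 281
[0.6357 0.1777 0.125 ] [0.5398 0.18   0.125 ] 178.606475189387 0.09593190600041687
(array([0.5886, 0.175 , 0.1272]), [np.float64(0.0031119836001792076), np.float64(0.0031119836001791035)])
(array([ 0.5851,  0.1889, -0.0014]), [np.float64(0.003285332994998058), np.float64(0.0032853329949981023)])
(array([ 0.6017, -0.1834,  0.0302]), [np.float64(0.003712405546166632), np.float64(0.003712405546166739)])
[ 609.1424 -576.2087  -98.7736]
```

Emit:
{"api": "send_rows", "payload": {
  "increments": [
    {"tz": -30, "gripper": -1},
    {"tz": -30},
    {"tx": 35, "ty": -19, "tz": -4},
    {"tx": 35, "ty": -19, "tz": -4},
    {"tx": 35, "ty": -19, "tz": -4},
    {"tx": 35, "ty": -19, "tz": -4},
    {"tx": 35, "ty": -19, "tz": -4},
    {"tx": 35, "ty": -19, "tz": -4},
    {"tx": 35, "ty": -19, "tz": -4},
    {"tx": 35, "ty": -19, "tz": -4},
    {"tx": 35, "ty": -19, "tz": -4},
    {"tx": 35, "ty": -19, "tz": -4},
    {"tx": 35, "ty": -19, "tz": -4},
    {"tx": 35, "ty": -19},
    {"wz": 0.9},
    {"wz": 0.9},
    {"wz": 0.9},
    {"wz": 0.9},
    {"wz": 0.9},
    {}
  ]
}}

```text
invalid input at $.increments[0]: expected keys wx, wy, wz, tx, ty, tz, gripper
```

```bash
python3 - <<'E'
from h import *
np.set_printoptions(precision=4,suppress=True)
c,im=snap('wrist','w1.png'); st=arm.read_state(); print(st['tool_pos'],st['tcp_rot'],st['force'],c)
import pickle; pickle.dump(c,open('w1.pkl','wb'))
for q in ['handle','bore','die','socket']:
    print(q,[(np.round(r['xy'],1),round(r['confidence'],2),np.round(atz(c,r['xy'],{'handle':.125,'socket':.028}.get(q,0),True)[:2],4)) for r in arm.mark_of(q,'wrist')][:6])
E
```

```text
[ 0.269  -0.5917  0.2313] [[ 0.9103  0.4139 -0.    ]
 [ 0.4139 -0.9103 -0.    ]
 [-0.      0.     -1.    ]] [-0.1583 -0.6738  0.5876] {'fx': 325.19226210127806, 'fy': 325.19226210127806, 'cx': 279.39634094568044, 'cy': 206.59816442640513, 'T': array([[ 0.4155,  0.8667,  0.2761,  0.3396],
       [-0.9096,  0.3958,  0.1263, -0.5593],
       [ 0.0002, -0.3036,  0.9528,  0.3733],
       [ 0.    ,  0.    ,  0.    ,  1.    ]])}
handle []
bore []
die []
socket []
```

View pics/w1.png

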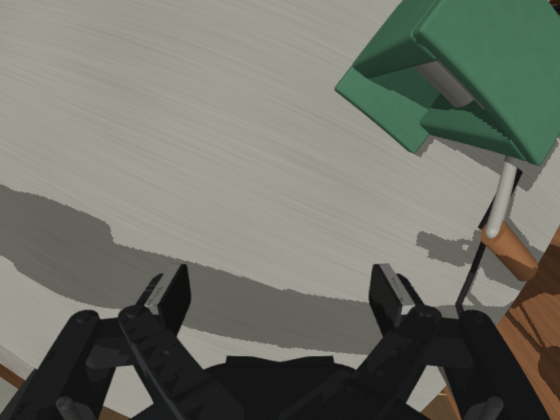

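The call was refused because every key is needed. The wrist picture shows only the start area: fingers at the bottom and a green vice at the upper right, clear of the path.

Emit:
{"api": "send_rows", "payload": {
  "increments": [
    {"tx": 0, "ty": 0, "tz": -35, "wx": 0, "wy": 0, "wz": 0, "gripper": -1},
    {"tx": 0, "ty": 0, "tz": -35, "wx": 0, "wy": 0, "wz": 0, "gripper": -1},
    {"tx": 35, "ty": -19, "tz": -4, "wx": 0, "wy": 0, "wz": 0, "gripper": -1},
    {"tx": 35, "ty": -19, "tz": -4, "wx": 0, "wy": 0, "wz": 0, "gripper": -1},
    {"tx": 35, "ty": -19, "tz": -4, "wx": 0, "wy": 0, "wz": 0, "gripper": -1},
    {"tx": 35, "ty": -19, "tz": -4, "wx": 0, "wy": 0, "wz": 0, "gripper": -1},
    {"tx": 35, "ty": -19, "tz": -4, "wx": 0, "wy": 0, "wz": 0, "gripper": -1},
    {"tx": 35, "ty": -19, "tz": -4, "wx": 0, "wy": 0, "wz": 0, "gripper": -1},
    {"tx": 35, "ty": -19, "tz": -4, "wx": 0, "wy": 0, "wz": 0, "gripper": -1},
    {"tx": 35, "ty": -19, "tz": -4, "wx": 0, "wy": 0, "wz": 0, "gripper": -1},
    {"tx": 35, "ty": -19, "tz": -4, "wx": 0, "wy": 0, "wz": 0, "gripper": -1},
    {"tx": 35, "ty": -19, "tz": -4, "wx": 0, "wy": 0, "wz": 0, "gripper": -1},
    {"tx": 35, "ty": -19, "tz": -4, "wx": 0, "wy": 0, "wz": 0, "gripper": -1},
    {"tx": 0, "ty": 0, "tz": 0, "wx": 0, "wy": 0, "wz": 0.9, "gripper": -1},
    {"tx": 0, "ty": 0, "tz": 0, "wx": 0, "wy": 0, "wz": 0.9, "gripper": -1},
    {"tx": 0, "ty": 0, "tz": 0, "wx": 0, "wy": 0, "wz": 0.9, "gripper": -1},
    {"tx": 0, "ty": 0, "tz": 0, "wx": 0, "wy": 0, "wz": 0.9, "gripper": -1},
    {"tx": 0, "ty": 0, "tz": 0, "wx": 0, "wy": 0, "wz": 0.5, "gripper": -1},
    {"tx": 0, "ty": 0, "tz": 0, "wx": 0, "wy": 0, "wz": 0, "gripper": -1}
  ]
}}

```text
time: 2.63
tool_pos: [0.5451, -0.2246, 0.3503]
tcp_rot: [[1.0, -0.023, 0.004], [-0.023, -1.0, -0.0], [0.004, 0.0, -1.0]]
force: [-0.3, -0.5, -1.3]
width: 1.001
```

```bash
python3 - <<'E'
from h import *
np.set_printoptions(precision=4,suppress=True)
c,im=snap('wrist','w2.png'); st=arm.read_state(); print(st['tool_pos'],st['tcp_rot'],st['force'],c['T'])
import pickle; pickle.dump(c,open('w2.pkl','wb'))
for q in ['die','socket']:
    print(q,[(np.round(r['xy'],1),round(r['confidence'],2),np.round(atz(c,r['xy'],{'handle':.125,'socket':.028}.get(q,0),True)[:2],4)) for r in arm.mark_of(q,'wrist')][:6])
E
```

```text
[ 0.5451 -0.2246  0.3503] [[ 0.9998 -0.0208  0.0037]
 [-0.0208 -0.9998 -0.0001]
 [ 0.0037 -0.     -1.    ]] [ 0.1531  0.0768 -1.0586] [[-0.0217  0.9537  0.2999  0.622 ]
 [-0.9998 -0.0208 -0.0062 -0.2262]
 [ 0.0003 -0.3     0.9539  0.4926]
 [ 0.      0.      0.      1.    ]]
die [(array([245.5, 126.1]), 0.73, array([ 0.5954, -0.1746]))]
socket [(array([246.6, 124.4]), 0.68, array([ 0.5993, -0.1792])), (array([387.5, 118.1]), 0.62, array([ 0.6082, -0.3843])), (array([ 1.6, 99.7]), 0.28, array([0.695 , 0.2875]))]
```

View pics/w2.png

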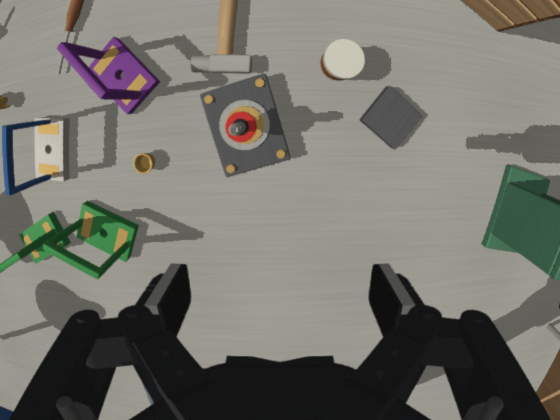

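The wrist view shows the die block with corners at about (201,97), (266,74), (290,157) and (228,177). The rod tip is at (238,128), and the blue plate is at (48,150) on the left with its bar at (8,157). I'll move closer, straight above the rod.

Emit:
{"api": "send_rows", "payload": {
  "increments": [
    {"tx": -4, "ty": -8, "tz": 30, "wx": 0, "wy": 0, "wz": -0.2, "gripper": -1},
    {"tx": -4, "ty": -8, "tz": 30, "wx": 0, "wy": 0.04, "wz": 0, "gripper": -1},
    {"tx": -4, "ty": -9, "tz": 30, "wx": 0, "wy": 0, "wz": 0, "gripper": -1},
    {"tx": -5, "ty": -9, "tz": 30, "wx": 0, "wy": 0, "wz": 0, "gripper": -1},
    {"tx": -5, "ty": -9, "tz": 30, "wx": 0, "wy": 0, "wz": 0, "gripper": -1},
    {"tx": 0, "ty": 0, "tz": 0, "wx": 0, "wy": 0, "wz": 0, "gripper": -1}
  ]
}}

```text
time: 3.28
tool_pos: [0.5255, -0.1837, 0.1979]
tcp_rot: [[1.0, 0.008, 0.017], [0.008, -1.0, -0.004], [0.017, 0.004, -1.0]]
force: [-1.5, 0.2, -0.9]
width: 0.999
```

```bash
python3 - <<'E'
from h import *
np.set_printoptions(precision=4,suppress=True)
c,im=snap('wrist','w3.png'); st=arm.read_state(); print(st['tool_pos'],st['tcp_rot'],st['force'],c['T'])
import pickle; pickle.dump(c,open('w3.pkl','wb'))
for q in ['die','socket']:
    print(q,[(np.round(r['xy'],1),round(r['confidence'],2),np.round(atz(c,r['xy'],{'handle':.125,'socket':.028}.get(q,0),True)[:2],4)) for r in arm.mark_of(q,'wrist')][:6])
E
```

```text
[ 0.5275 -0.1853  0.2008] [[ 0.9998  0.0068  0.0207]
 [ 0.0069 -1.     -0.0054]
 [ 0.0206  0.0055 -0.9998]] [-0.3861 -0.0126  0.6098] [[ 0.0094  0.9578  0.2874  0.6005]
 [-0.9999  0.0079  0.0065 -0.1823]
 [ 0.004  -0.2875  0.9578  0.3412]
 [ 0.      0.      0.      1.    ]]
die [(array([272.6, 114.4]), 0.85, array([ 0.5977, -0.1767]))]
socket [(array([272. , 114.7]), 0.68, array([ 0.5977, -0.1766]))]
```

View pics/w3.png

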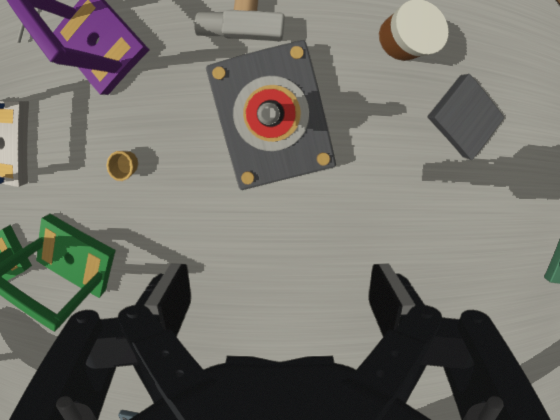

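The die is now straight under the camera: rod tip at about (268,114), collar around it and steel disc at (271,113). The block corners are at about (207,68), (302,42), (336,160) and (243,188). I'll enlarge this and fit it.

```bash
python3 - <<'E'
import cv2
im=cv2.imread('pics/w3.png')[38:192,202:342]
cv2.imwrite('pics/w3c.png',cv2.resize(im,None,fx=3.8,fy=3.8,interpolation=cv2.INTER_CUBIC))
E
```

```text
(no output)
```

View pics/w3c.png

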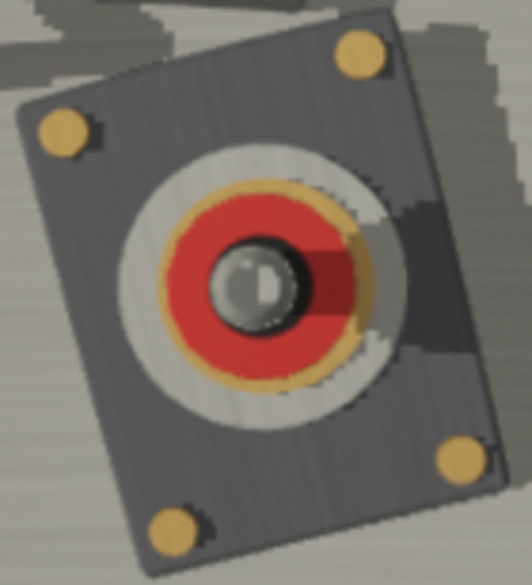

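```bash
python3 - <<'E'
from h import *
import pickle
np.set_printoptions(precision=4,suppress=True)
c=pickle.load(open('w3.pkl','rb'))
f=lambda x,y,z:atz(c,(202+(x+.5)/3.8-.5,38+(y+.5)/3.8-.5),z,True)
rod=f(253,286,.138); print('rod',rod)
print('collar',f((165+357)/2,286,.09),'disc',f(263,287,.031),'brass',f(264,286,.034))
K=np.array([f(x,y,.028) for x,y in ((16,100),(393,6),(510,488),(147,579))])
S=np.array([f(x,y,.029) for x,y in ((64,132),(360,54),(461,460),(173,532))])
for P in (K,S):
    print('ctr',P.mean(0))
    for i in range(4):
        d=P[(i+1)%4]-P[i]; print(np.linalg.norm(d),np.degrees(np.arctan2(d[1],d[0])))
st=arm.read_state(); R=np.array(st['tcp_rot']); print(st['tool_pos'],R.T@(np.array([.587-.075,.181,.31])-st['tool_pos'])*1000)
E
```

```text
rod [ 0.5998 -0.1763  0.138 ]
collar [ 0.5996 -0.1764  0.09  ] disc [ 0.5992 -0.1755  0.031 ] brass [ 0.5994 -0.1759  0.034 ]
ctr [ 0.5982 -0.1762  0.028 ]
0.09741151149768382 -75.9702019224255
0.12770885414033464 -165.2820377407553
0.09754756154839313 104.97198188675915
0.12931136118023834 14.654992290517178
ctr [ 0.5977 -0.1758  0.029 ]
0.07621016562251798 -75.13461922264187
0.10674582262901951 -165.14502085396992
0.0763780797061023 104.86000331252427
0.10673881676569727 14.764844856549248
[ 0.5309 -0.1875  0.2047] [ -14.1414 -367.6431 -108.7923]
```

Emit:
{"api": "send_rows", "payload": {
  "increments": [
    {"tx": -1, "ty": -36, "tz": -12, "wx": 0, "wy": 0, "wz": 0, "gripper": -1},
    {"tx": -1, "ty": -36, "tz": -12, "wx": 0, "wy": 0, "wz": 0, "gripper": -1},
    {"tx": -1, "ty": -36, "tz": -12, "wx": 0, "wy": 0, "wz": 0, "gripper": -1},
    {"tx": -1, "ty": -36, "tz": -12, "wx": 0, "wy": 0.1, "wz": 0, "gripper": -1},
    {"tx": -2, "ty": -36, "tz": -12, "wx": 0, "wy": 0.1, "wz": 0, "gripper": -1},
    {"tx": -2, "ty": -36, "tz": -12, "wx": 0, "wy": 0, "wz": 0, "gripper": -1},
    {"tx": -2, "ty": -36, "tz": -12, "wx": 0, "wy": 0, "wz": 0, "gripper": -1},
    {"tx": -2, "ty": -36, "tz": -12, "wx": 0, "wy": 0, "wz": 0, "gripper": -1},
    {"tx": -2, "ty": -36, "tz": -5, "wx": 0, "wy": 0, "wz": 0, "gripper": -1},
    {"tx": 0, "ty": -36, "tz": 0, "wx": 0, "wy": 0, "wz": 0, "gripper": -1},
    {"tx": 0, "ty": 0, "tz": 0, "wx": 0, "wy": 0, "wz": 0, "gripper": -1},
    {"tx": 0, "ty": 0, "tz": 0, "wx": 0, "wy": 0, "wz": 0, "gripper": -1}
  ]
}}

```text
time: 4.43
tool_pos: [0.5336, 0.1814, 0.3418]
tcp_rot: [[0.994, -0.013, 0.11], [-0.012, -1.0, -0.004], [0.11, 0.003, -0.994]]
force: [0.4, -1.3, 0.3]
width: 1.003
```

```bash
python3 - <<'E'
from h import *
np.set_printoptions(precision=4,suppress=True)
st=arm.read_state(); print(st['tool_pos'],st['tcp_rot'])
c,im=snap('wrist','w4.png'); 
import pickle; pickle.dump(c,open('w4.pkl','wb'))
for q in ['handle','bore']:
    print(q,[(np.round(r['xy'],1),round(r['confidence'],2),np.round(atz(c,r['xy'],{'handle':.125,'socket':.028}.get(q,0),True)[:2],4)) for r in arm.mark_of(q,'wrist')][:6])
st=arm.read_state(); print(st['tool_pos'],st['joint_vel'])
E
```

```text
[0.5336 0.1814 0.3418] [[ 0.9939 -0.0126  0.1099]
 [-0.0122 -0.9999 -0.0044]
 [ 0.11    0.0031 -0.9939]]
handle [(array([224. , 290.1]), 0.85, array([0.4155, 0.2516])), (array([ 38.4, 101.5]), 0.68, array([0.672 , 0.5094])), (array([279.8, 149.5]), 0.59, array([0.5867, 0.1798])), (array([413.9,  65.4]), 0.58, array([0.6914, 0.0186]))]
bore [(array([ 86.2, 107.9]), 0.8, array([0.6706, 0.5062])), (array([337.5, 242.6]), 0.76, array([0.4364, 0.0884])), (array([278.1, 145.6]), 0.75, array([0.5898, 0.1818])), (array([236.8, 257.7]), 0.72, array([0.413 , 0.2505])), (array([384.9,  82.2]), 0.62, array([0.6918, 0.0145])), (array([483.1, 147.2]), 0.54, array([ 0.5973, -0.1737]))]
[0.5331 0.1792 0.3401] [ 0.0146  0.0095  0.0179  0.0253  0.0039 -0.0029 -0.0024]
```

View pics/w4.png

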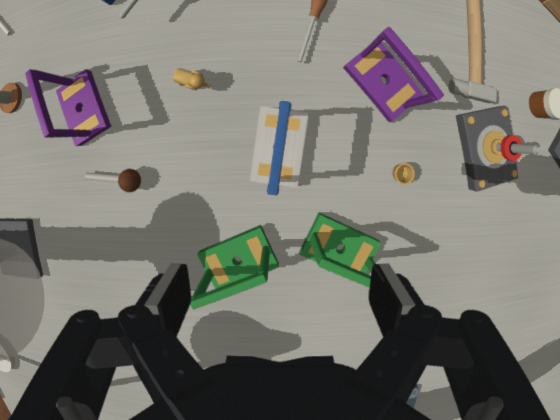

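The blue plate is centred in the wrist view. The bar top runs from about (285,103) to (274,191), and the handle mark is at (280,149).

```bash
python3 - <<'E'
from h import *
import pickle
np.set_printoptions(precision=4,suppress=True)
c=pickle.load(open('w4.pkl','rb')); im=cv2.imread('pics/w4.png'); hsv=cv2.cvtColor(im,cv2.COLOR_BGR2HSV)
m=cv2.inRange(hsv,(100,110,90),(120,255,255)); m[:95]=0;m[200:]=0;m[:,:262]=0;m[:,296:]=0
cs,_=cv2.findContours(m,0,2); k=max(cs,key=cv2.contourArea); r=cv2.minAreaRect(k); b=cv2.boxPoints(r); print(r)
P=np.array([atz(c,p,.133,True) for p in b]); print(P.mean(0))
for i in range(4):
    d=P[(i+1)%4]-P[i]; print(np.linalg.norm(d),np.degrees(np.arctan2(d[1],d[0])))
# side camera triangulation of the bar middle
s=arm.calibration('side'); sc=arm.calibration('scene')
print(tri([ray(c,r[0],True),ray(s,(279.6,237.5))]))
print(tri([ray(c,r[0],True),ray(s,(279.6,237.5)),ray(sc,(308.5,181.5))]))
st=arm.read_state(); print(st['tool_pos'])
E
```

```text
((278.21923828125, 147.5327606201172), (10.731431007385254, 93.4566650390625), 8.49855899810791)
[0.5889 0.1816 0.133 ]
0.10373176230570261 -9.165757829910381
0.011720768407274438 -99.10101922350414
0.10377394869905072 170.97782578340005
0.011980853052102341 80.69738649272813
(array([0.5896, 0.1816, 0.1306]), [np.float64(0.0006367334730839215), np.float64(0.0006367334730837974)])
(array([0.5885, 0.1779, 0.1283]), [np.float64(0.0036812771363512195), np.float64(0.002255271762414505), np.float64(0.004790142676769029)])
[0.5331 0.1792 0.3401]
```

Emit:
{"api": "send_rows", "payload": {
  "increments": [
    {"tx": 0, "ty": 0, "tz": 20, "wx": 0, "wy": -0.6, "wz": 0.7, "gripper": -1},
    {"tx": 20, "ty": 0, "tz": 20, "wx": 0, "wy": -0.45, "wz": 0.7, "gripper": -1},
    {"tx": 20, "ty": 0, "tz": 20, "wx": 0, "wy": 0, "wz": 0, "gripper": -1},
    {"tx": 0, "ty": 0, "tz": 0, "wx": 0, "wy": 0, "wz": 0, "gripper": -1},
    {"tx": 0, "ty": 0, "tz": 0, "wx": 0, "wy": 0, "wz": 0, "gripper": -1}
  ]
}}

```text
time: 5.0
tool_pos: [0.5802, 0.1647, 0.2823]
tcp_rot: [[0.984, -0.18, -0.001], [-0.18, -0.984, 0.001], [-0.001, -0.001, -1.0]]
force: [0.0, -0.4, -0.1]
width: 1.0
```

```bash
cat > go.py <<'E'
from h import *
import sys
from scipy.spatial.transform import Rotation as Ro
np.set_printoptions(precision=4,suppress=True)
x,y,z,yaw=map(float,sys.argv[1:5])
st=arm.read_state(); R=np.array(st['tcp_rot']); a=np.radians(yaw)
G=np.array([[np.cos(a),np.sin(a),0],[np.sin(a),-np.cos(a),0],[0,0,-1]])
print('t',st['time'],'pos',st['tool_pos'],'F',st['force'],'M',st['torque'],'w',st['width'])
print('shift mm (tool)',R.T@(np.array([x,y,z])-st['tool_pos'])*1000,'turn units',np.degrees(Ro.from_matrix(R.T@G).as_rotvec())/6)
E
python3 go.py .5893 .1816 .106 -9.1
```

```text
t 5.0 pos [0.5802 0.1647 0.2823] F [ 0.0389 -0.4088 -0.1298] M [-0.012  -0.0131 -0.0099] w 1.0004679744817526
shift mm (tool) [  6.1875 -18.1184 176.3091] turn units [-0.01    0.014  -0.2103]
```

Emit:
{"api": "send_rows", "payload": {
  "increments": [
    {"tx": 3, "ty": -9, "tz": 25, "wx": 0, "wy": 0, "wz": -0.2, "gripper": -1},
    {"tx": 3, "ty": -9, "tz": 25, "wx": 0, "wy": 0, "wz": 0, "gripper": -1},
    {"tx": 0, "ty": 0, "tz": 25, "wx": 0, "wy": 0, "wz": 0, "gripper": -1},
    {"tx": 0, "ty": 0, "tz": 20, "wx": 0, "wy": 0, "wz": 0, "gripper": -1},
    {"tx": 0, "ty": 0, "tz": 10, "wx": 0, "wy": 0, "wz": 0, "gripper": -1},
    {"tx": 0, "ty": 0, "tz": 0, "wx": 0, "wy": 0, "wz": 0, "gripper": -1},
    {"tx": 0, "ty": 0, "tz": 0, "wx": 0, "wy": 0, "wz": 0, "gripper": -1}
  ]
}}

```text
time: 5.58
tool_pos: [0.5921, 0.1749, 0.1812]
tcp_rot: [[0.986, -0.167, 0.008], [-0.167, -0.986, 0.001], [0.008, -0.002, -1.0]]
force: [0.3, -0.3, -0.3]
width: 0.999
```

```bash
python3 go.py .5893 .1816 .106 -9.1;python3 - <<'E'
from h import *
c,im=snap('wrist','w5.png')
P=[proj(c,(.5893,.1816,.133),True)]+[proj(c,(.5893+s*.055*np.cos(.159),.1816-s*.055*np.sin(.159),.133),True) for s in (1,-1)]
im=im[:,:,::-1].copy()
for p in P: cv2.circle(im,tuple(int(round(v)) for v in p),2,(0,0,255),-1)
cv2.imwrite('pics/w5m.png',im); print(P)
E
```

```text
t 5.5833 pos [0.5921 0.1749 0.1812] F [ 0.2855 -0.2656 -0.3315] M [-0.0313 -0.0084  0.0594] w 0.9994762234178736
shift mm (tool) [-4.4091 -5.9671 75.2136] turn units [-0.0176 -0.0731 -0.0883]
[array([270.04416814, 238.11275326]), array([268.62216285, 151.4595654 ]), array([271.56333983, 309.17756533])]
```

View pics/w5m.png

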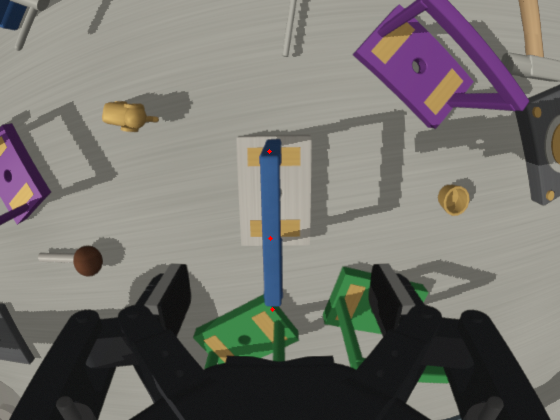

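The projected points lie on the bar (middle at (270,238)), so the estimate holds. Next I'll go down and grip.

Emit:
{"api": "send_rows", "payload": {
  "increments": [
    {"tx": -4, "ty": -6, "tz": 15, "wx": 0, "wy": -0.07, "wz": -0.09, "gripper": -1},
    {"tx": 0, "ty": 0, "tz": 18, "wx": 0, "wy": 0, "wz": 0, "gripper": -1},
    {"tx": 0, "ty": 0, "tz": 18, "wx": 0, "wy": 0, "wz": 0, "gripper": -1},
    {"tx": 0, "ty": 0, "tz": 10, "wx": 0, "wy": 0, "wz": 0, "gripper": -1},
    {"tx": 0, "ty": 0, "tz": 4, "wx": 0, "wy": 0, "wz": 0, "gripper": -1},
    {"tx": 0, "ty": 0, "tz": 0, "wx": 0, "wy": 0, "wz": 0, "gripper": -1},
    {"tx": 0, "ty": 0, "tz": 0, "wx": 0, "wy": 0, "wz": 0, "gripper": -1}
  ]
}}

```text
time: 6.22
tool_pos: [0.5933, 0.1855, 0.1194]
tcp_rot: [[0.988, -0.156, 0.011], [-0.156, -0.988, 0.007], [0.01, -0.009, -1.0]]
force: [0.8, -0.4, 0.5]
width: 1.003
```

```bash
python3 go.py .5893 .1816 .106 -9.1
```

```text
t 6.2167 pos [0.5933 0.1855 0.1194] F [ 0.7601 -0.3577  0.459 ] M [ 0.0209  0.0054 -0.022 ] w 1.00349988506339
shift mm (tool) [-3.4829  4.6349 13.2877] turn units [-0.0838 -0.0966  0.0233]
```

Emit:
{"api": "send_rows", "payload": {
  "increments": [
    {"tx": -3, "ty": 3, "tz": 8, "wx": -0.08, "wy": -0.1, "wz": 0, "gripper": -1},
    {"tx": 0, "ty": 0, "tz": 4, "wx": 0, "wy": 0, "wz": 0, "gripper": -1},
    {"tx": 0, "ty": 0, "tz": 0, "wx": 0, "wy": 0, "wz": 0, "gripper": -1},
    {"tx": 0, "ty": 0, "tz": 0, "wx": 0, "wy": 0, "wz": 0, "gripper": -1}
  ]
}}

```text
time: 6.55
tool_pos: [0.5911, 0.1835, 0.1084]
tcp_rot: [[0.988, -0.156, 0.002], [-0.156, -0.988, 0.001], [0.002, -0.001, -1.0]]
force: [-0.5, 0.3, -0.5]
width: 0.999
```

```bash
python3 go.py .5893 .1816 .106 -9.1
```

```text
t 6.55 pos [0.5911 0.1835 0.1084] F [-0.5033  0.3496 -0.5443] M [ 0.0404 -0.0271  0.0299] w 0.998926499080448
shift mm (tool) [-1.5112  2.1179  2.4155] turn units [-0.0115 -0.0168  0.0229]
```

Emit:
{"api": "send_rows", "payload": {
  "squeeze": 60,
  "increments": [
    {"tx": -1.5, "ty": 2, "tz": 2, "wx": 0, "wy": 0, "wz": 0, "gripper": -1},
    {"tx": 0, "ty": 0, "tz": 0, "wx": 0, "wy": 0, "wz": 0, "gripper": 1},
    {"tx": 0, "ty": 0, "tz": 0, "wx": 0, "wy": 0, "wz": 0, "gripper": 1},
    {"tx": 0, "ty": 0, "tz": 0, "wx": 0, "wy": 0, "wz": 0, "gripper": 1},
    {"tx": 0, "ty": 0, "tz": 0, "wx": 0, "wy": 0, "wz": 0, "gripper": 1},
    {"tx": 0, "ty": 0, "tz": 0, "wx": 0, "wy": 0, "wz": 0, "gripper": 1},
    {"tx": 0, "ty": 0, "tz": 0, "wx": 0, "wy": 0, "wz": 0, "gripper": 1},
    {"tx": 0, "ty": 0, "tz": 0, "wx": 0, "wy": 0, "wz": 0, "gripper": 1},
    {"tx": 0, "ty": 0, "tz": 0, "wx": 0, "wy": 0, "wz": 0, "gripper": 1}
  ]
}}

```text
time: 7.3
tool_pos: [0.5899, 0.1811, 0.1073]
tcp_rot: [[0.988, -0.156, 0.004], [-0.156, -0.988, 0.001], [0.003, -0.001, -1.0]]
force: [-0.5, 0.0, 0.2]
width: 0.125
```

```bash
python3 go.py .5893 .1816 .106 -9.1
```

```text
t 7.3 pos [0.5899 0.1811 0.1073] F [-0.5169  0.0422  0.2314] M [0.0571 0.0438 0.0301] w 0.12464831147528797
shift mm (tool) [-0.6814 -0.42    1.3142] turn units [-0.0132 -0.033   0.0169]
```

Emit:
{"api": "send_rows", "payload": {
  "increments": [
    {"tx": 0, "ty": 0, "tz": -15, "wx": 0, "wy": 0, "wz": 0, "gripper": 1},
    {"tx": 0, "ty": 0, "tz": -30, "wx": 0, "wy": 0, "wz": 0, "gripper": 1},
    {"tx": 0, "ty": 0, "tz": -30, "wx": 0, "wy": 0, "wz": 0, "gripper": 1},
    {"tx": 0, "ty": 0, "tz": -30, "wx": 0, "wy": 0, "wz": 0, "gripper": 1},
    {"tx": 0, "ty": 0, "tz": -30, "wx": 0, "wy": 0, "wz": 0, "gripper": 1},
    {"tx": 0, "ty": 0, "tz": -30, "wx": 0, "wy": 0, "wz": 0, "gripper": 1},
    {"tx": 0, "ty": 0, "tz": 0, "wx": 0, "wy": 0, "wz": 0, "gripper": 1},
    {"tx": 0, "ty": 0, "tz": 0, "wx": 0, "wy": 0, "wz": 0, "gripper": 1}
  ]
}}

```text
time: 7.97
tool_pos: [0.5834, 0.1796, 0.2713]
tcp_rot: [[0.988, -0.155, -0.014], [-0.155, -0.988, -0.004], [-0.013, 0.006, -1.0]]
force: [0.9, -1.1, -4.5]
width: 0.124
```

```bash
python3 go.py .60 -.1763 .28 14.8; python3 - <<'E'
from h import *
import pickle
c,im=snap('wrist','w6.png'); st=arm.read_state(); pickle.dump((c,st['tool_pos'],st['tcp_rot']),open('w6.pkl','wb'))
cr=im[100:270,190:360,::-1]; cv2.imwrite('pics/w6c.png',cv2.resize(cr,None,fx=3.5,fy=3.5,interpolation=cv2.INTER_CUBIC))
E
```

```text
t 7.9667 pos [0.5834 0.1796 0.2713] F [ 0.8573 -1.1361 -4.5422] M [ 0.0643  0.05   -0.0403] w 0.1238984327018749
shift mm (tool) [ 71.45   349.0276  -7.5727] turn units [ 0.031   0.1331 -3.9534]
```

View pics/w6c.png

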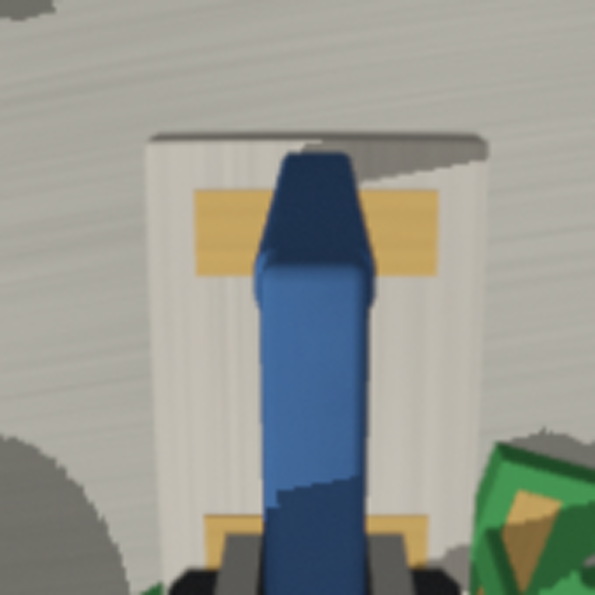

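```bash
python3 - <<'E'
from h import *
import pickle
np.set_printoptions(precision=4,suppress=True)
c,p,R=pickle.load(open('w6.pkl','rb')); R=np.array(R)
def f(x,y,zt=.0873):
    o,d=ray(c,(190+(x+.5)/3.5-.5,100+(y+.5)/3.5-.5),True); o=R.T@(o-p); d=R.T@d; return o+d*(zt-o[2])/d[2]
a,b=f(148,141),f(488,141); print('far corners',a,b,np.linalg.norm(a-b),np.degrees(np.arctan2(*(a-b)[:2])))
m1,m2=(f(195,275)+f(438,275))/2,(f(204.5,515)+f(428,515))/2; print('pads',m1,m2,(m1+m2)/2, np.linalg.norm(f(195,275)-f(438,275)),np.linalg.norm(f(204.5,515)-f(428,515)))
l,r=f(159,520),f(472,520);print('sides',l,r,(l+r)/2)
print('rod ends', f(318,270,-.0257),f(262,270,-.0257),f(368,270,-.0257))
E
```

```text
far corners [ 0.0536 -0.0334  0.0873] [0.0537 0.0354 0.0873] 0.06879281822559966 -179.88678581166062
pads [0.0256 0.0008 0.0873] [-0.0287  0.0008  0.0873] [-0.0015  0.0008  0.0873] 0.05024479163087534 0.049577147301776786
sides [-0.0301 -0.0342  0.0873] [-0.03    0.0356  0.0873] [-0.03    0.0007  0.0873]
rod ends [ 0.0516  0.0005 -0.0257] [ 0.0516 -0.0053 -0.0257] [ 0.0516  0.0057 -0.0257]
```

Emit:
{"api": "send_rows", "payload": {
  "increments": [
    {"tx": 6, "ty": 20, "tz": -8, "wx": 0, "wy": 0, "wz": 0, "gripper": 1},
    {"tx": 7, "ty": 33, "tz": -5, "wx": 0, "wy": 0, "wz": 0, "gripper": 1},
    {"tx": 7, "ty": 33, "tz": -3, "wx": 0, "wy": 0.1, "wz": 0, "gripper": 1},
    {"tx": 7, "ty": 33, "tz": 0, "wx": 0, "wy": 0, "wz": 0, "gripper": 1},
    {"tx": 7, "ty": 33, "tz": 0, "wx": 0, "wy": 0, "wz": 0, "gripper": 1},
    {"tx": 7, "ty": 33, "tz": 0, "wx": 0, "wy": 0, "wz": 0, "gripper": 1},
    {"tx": 7, "ty": 33, "tz": 0, "wx": 0, "wy": 0, "wz": 0, "gripper": 1},
    {"tx": 7, "ty": 33, "tz": 0, "wx": 0, "wy": 0, "wz": 0, "gripper": 1},
    {"tx": 7, "ty": 33, "tz": 0, "wx": 0, "wy": 0, "wz": 0, "gripper": 1},
    {"tx": 5, "ty": 30, "tz": 0, "wx": 0, "wy": 0, "wz": 0, "gripper": 1},
    {"tx": 0, "ty": 0, "tz": 0, "wx": 0, "wy": 0, "wz": -0.7, "gripper": 1},
    {"tx": 0, "ty": 0, "tz": 0, "wx": 0, "wy": 0, "wz": -0.7, "gripper": 1},
    {"tx": 0, "ty": 0, "tz": 0, "wx": 0, "wy": 0, "wz": -0.7, "gripper": 1},
    {"tx": 0, "ty": 0, "tz": 0, "wx": 0, "wy": 0, "wz": -0.7, "gripper": 1},
    {"tx": 0, "ty": 0, "tz": 0, "wx": 0, "wy": 0, "wz": -0.7, "gripper": 1},
    {"tx": 0, "ty": 0, "tz": 0, "wx": 0, "wy": 0, "wz": 0, "gripper": 1},
    {"tx": 0, "ty": 0, "tz": 0, "wx": 0, "wy": 0, "wz": 0, "gripper": 1}
  ]
}}

```text
time: 9.43
tool_pos: [0.5831, -0.1556, 0.249]
tcp_rot: [[0.972, 0.227, -0.062], [0.227, -0.974, -0.0], [-0.06, -0.014, -0.998]]
force: [-0.6, 0.8, 8.4]
width: 0.127
```

```bash
python3 go.py .6010 -.1752 .270 14.85
```

```text
t 9.4333 pos [ 0.5831 -0.1556  0.249 ] F [-0.58    0.7711  8.4001] M [ 0.1135  0.0503 -0.016 ] w 0.12745722113814212
shift mm (tool) [ 11.7112  22.9042 -22.0134] turn units [-0.14    0.5717 -0.2841]
```

The arm sagged and tilted, and the plate has probably touched the rod tip lightly. I'll lift it straight away and level it.

Emit:
{"api": "send_rows", "payload": {
  "increments": [
    {"tx": 0, "ty": 0, "tz": -20, "wx": 0, "wy": 0, "wz": 0, "gripper": 1},
    {"tx": 0, "ty": 0, "tz": -20, "wx": 0, "wy": 0, "wz": 0, "gripper": 1},
    {"tx": 0, "ty": 0, "tz": 0, "wx": -0.14, "wy": 0.57, "wz": -0.28, "gripper": 1},
    {"tx": 0, "ty": 0, "tz": 0, "wx": 0, "wy": 0, "wz": 0, "gripper": 1},
    {"tx": 0, "ty": 0, "tz": 0, "wx": 0, "wy": 0, "wz": 0, "gripper": 1}
  ]
}}

```text
time: 9.85
tool_pos: [0.5829, -0.1539, 0.2846]
tcp_rot: [[0.969, 0.247, -0.009], [0.247, -0.969, 0.002], [-0.009, -0.005, -1.0]]
force: [-0.1, -0.1, -4.3]
width: 0.125
```

```bash
python3 go.py .6010 -.1752 .270 14.85; python3 - <<'E'
from h import *
import pickle
c,im=snap('wrist','w7.png'); st=arm.read_state(); pickle.dump((c,st['tool_pos'],st['tcp_rot']),open('w7.pkl','wb'))
cr=im[100:270,190:360,::-1]; cv2.imwrite('pics/w7c.png',cv2.resize(cr,None,fx=3.5,fy=3.5,interpolation=cv2.INTER_CUBIC))
E
```

```text
t 9.85 pos [ 0.5829 -0.1539  0.2846] F [-0.0584 -0.1238 -4.32  ] M [0.0268 0.0177 0.0454] w 0.12464570737898556
shift mm (tool) [12.3599 25.1468 14.3403] turn units [-0.0454  0.0814 -0.088 ]
```

View pics/w7c.png

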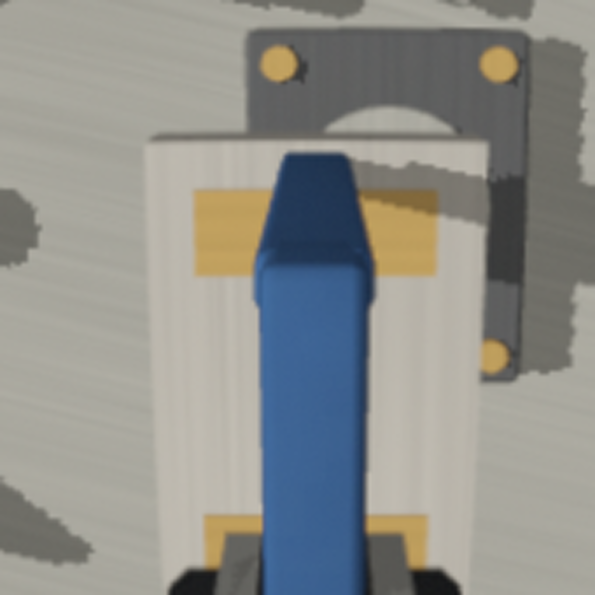

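The plate sits in the hand exactly as before (same far corners at (148,141) and (488,141)), so nothing slipped. The die lies parallel beneath it.

Emit:
{"api": "send_rows", "payload": {
  "increments": [
    {"tx": 4, "ty": 8, "tz": 0, "wx": -0.04, "wy": 0.08, "wz": -0.08, "gripper": 1},
    {"tx": 4, "ty": 8, "tz": 0, "wx": 0, "wy": 0, "wz": 0, "gripper": 1},
    {"tx": 3, "ty": 6, "tz": 0, "wx": 0, "wy": 0, "wz": 0, "gripper": 1},
    {"tx": 0, "ty": 0, "tz": 0, "wx": 0, "wy": 0, "wz": 0, "gripper": 1},
    {"tx": 0, "ty": 0, "tz": 0, "wx": 0, "wy": 0, "wz": 0, "gripper": 1},
    {"tx": 0, "ty": 0, "tz": 0, "wx": 0, "wy": 0, "wz": 0, "gripper": 1}
  ]
}}

```text
time: 10.4
tool_pos: [0.6003, -0.1751, 0.2803]
tcp_rot: [[0.967, 0.253, -0.008], [0.253, -0.968, 0.001], [-0.008, -0.003, -1.0]]
force: [-0.5, -0.1, -3.7]
width: 0.127
```

```bash
python3 go.py .6010 -.1752 .260 14.85
```

```text
t 10.4 pos [ 0.6003 -0.1751  0.2803] F [-0.4706 -0.1401 -3.6813] M [0.0027 0.0355 0.0427] w 0.12662491119447178
shift mm (tool) [ 0.7911  0.3868 20.2927] turn units [-0.0322  0.0727 -0.0347]
```

Emit:
{"api": "send_rows", "payload": {
  "increments": [
    {"tx": 0.8, "ty": 0.4, "tz": 6, "wx": -0.03, "wy": 0.07, "wz": -0.03, "gripper": 1},
    {"tx": 0, "ty": 0, "tz": 6, "wx": 0, "wy": 0, "wz": 0, "gripper": 1},
    {"tx": 0, "ty": 0, "tz": 6, "wx": 0, "wy": 0, "wz": 0, "gripper": 1},
    {"tx": 0, "ty": 0, "tz": 4, "wx": 0, "wy": 0, "wz": 0, "gripper": 1},
    {"tx": 0, "ty": 0, "tz": 0, "wx": 0, "wy": 0, "wz": 0, "gripper": 1},
    {"tx": 0, "ty": 0, "tz": 0, "wx": 0, "wy": 0, "wz": 0, "gripper": 1}
  ]
}}

```text
time: 10.9
tool_pos: [0.6002, -0.1742, 0.2549]
tcp_rot: [[0.966, 0.257, -0.002], [0.257, -0.966, 0.001], [-0.002, -0.001, -1.0]]
force: [0.1, -0.1, -3.5]
width: 0.124
```

```bash
python3 go.py .6010 -.1752 .240 14.85
```

```text
t 10.9 pos [ 0.6002 -0.1742  0.2549] F [ 0.1059 -0.1034 -3.4552] M [ 0.0052 -0.0272 -0.0035] w 0.12440790128235722
shift mm (tool) [ 0.5457  1.2269 14.9198] turn units [-0.0139  0.0146  0.0061]
```

Emit:
{"api": "send_rows", "payload": {
  "increments": [
    {"tx": 0.5, "ty": 1, "tz": 2, "wx": 0, "wy": 0, "wz": 0, "gripper": 1},
    {"tx": 0, "ty": 0, "tz": 2, "wx": 0, "wy": 0, "wz": 0, "gripper": 1},
    {"tx": 0, "ty": 0, "tz": 2, "wx": 0, "wy": 0, "wz": 0, "gripper": 1},
    {"tx": 0, "ty": 0, "tz": 2, "wx": 0, "wy": 0, "wz": 0, "gripper": 1},
    {"tx": 0, "ty": 0, "tz": 1, "wx": 0, "wy": 0, "wz": 0, "gripper": 1},
    {"tx": 0, "ty": 0, "tz": 0, "wx": 0, "wy": 0, "wz": 0, "gripper": 1}
  ]
}}

```text
time: 11.4
tool_pos: [0.6014, -0.175, 0.2456]
tcp_rot: [[0.966, 0.257, -0.001], [0.257, -0.966, 0.001], [-0.001, -0.001, -1.0]]
force: [0.4, -0.1, -3.4]
width: 0.126
```

```bash
python3 go.py .6010 -.1752 .240 14.85
```

```text
t 11.4 pos [ 0.6014 -0.175   0.2456] F [ 0.3502 -0.1209 -3.4138] M [-0.0014  0.0384 -0.0133] w 0.1260476655007173
shift mm (tool) [-0.4316  0.0981  5.5892] turn units [-0.0098  0.0048  0.007 ]
```

The underside is now about 3 mm below the tip with no contact force, so the hole has found the taper.

Emit:
{"api": "send_rows", "payload": {
  "increments": [
    {"tx": 0, "ty": 0, "tz": 1.5, "wx": 0, "wy": 0, "wz": 0, "gripper": 1},
    {"tx": 0, "ty": 0, "tz": 1.5, "wx": 0, "wy": 0, "wz": 0, "gripper": 1},
    {"tx": 0, "ty": 0, "tz": 1.5, "wx": 0, "wy": 0, "wz": 0, "gripper": 1},
    {"tx": 0, "ty": 0, "tz": 1.5, "wx": 0, "wy": 0, "wz": 0, "gripper": 1},
    {"tx": 0, "ty": 0, "tz": 0, "wx": 0, "wy": 0, "wz": 0, "gripper": 1}
  ]
}}

```text
time: 11.82
tool_pos: [0.6014, -0.1752, 0.2392]
tcp_rot: [[0.966, 0.257, -0.001], [0.257, -0.966, 0.001], [-0.0, -0.001, -1.0]]
force: [-1.2, -0.4, -4.1]
width: 0.127
```

```bash
python3 go.py .6010 -.1752 .230 14.85
```

```text
t 11.8167 pos [ 0.6014 -0.1752  0.2392] F [-1.1787 -0.3612 -4.1107] M [-0.0329  0.0725 -0.0191] w 0.12712632076184477
shift mm (tool) [-0.3987 -0.0846  9.2381] turn units [-0.0061  0.0038  0.0063]
```

Emit:
{"api": "send_rows", "payload": {
  "increments": [
    {"tx": -0.5, "ty": 0, "tz": 1.5, "wx": 0, "wy": 0, "wz": 0, "gripper": 1},
    {"tx": 0, "ty": 0, "tz": 2, "wx": 0, "wy": 0, "wz": 0, "gripper": 1},
    {"tx": 0, "ty": 0, "tz": 2, "wx": 0, "wy": 0, "wz": 0, "gripper": 1},
    {"tx": 0, "ty": 0, "tz": 2, "wx": 0, "wy": 0, "wz": 0, "gripper": 1},
    {"tx": 0, "ty": 0, "tz": 1, "wx": 0, "wy": 0, "wz": 0, "gripper": 1}
  ]
}}

```text
time: 12.23
tool_pos: [0.6011, -0.1753, 0.2301]
tcp_rot: [[0.966, 0.257, 0.0], [0.257, -0.966, 0.001], [0.0, -0.001, -1.0]]
force: [-0.1, 0.2, -4.2]
width: 0.125
```

```bash
python3 go.py .6010 -.1752 .230 14.85
```

```text
t 12.2333 pos [ 0.6011 -0.1753  0.2301] F [-0.1096  0.208  -4.1558] M [-0.0401  0.0296  0.0497] w 0.12526867375466363
shift mm (tool) [-0.0681 -0.078   0.058 ] turn units [-0.0053 -0.0017  0.0066]
```

Emit:
{"api": "send_rows", "payload": {
  "increments": [
    {"tx": 0, "ty": 0, "tz": 2, "wx": 0, "wy": 0, "wz": 0, "gripper": 1},
    {"tx": 0, "ty": 0, "tz": 2.5, "wx": 0, "wy": 0, "wz": 0, "gripper": 1},
    {"tx": 0, "ty": 0, "tz": 2.5, "wx": 0, "wy": 0, "wz": 0, "gripper": 1},
    {"tx": 0, "ty": 0, "tz": 2.5, "wx": 0, "wy": 0, "wz": 0, "gripper": 1},
    {"tx": 0, "ty": 0, "tz": 2.5, "wx": 0, "wy": 0, "wz": 0, "gripper": 1},
    {"tx": 0, "ty": 0, "tz": 2.5, "wx": 0, "wy": 0, "wz": 0, "gripper": 1},
    {"tx": 0, "ty": 0, "tz": 1.5, "wx": 0, "wy": 0, "wz": 0, "gripper": 1}
  ]
}}

```text
time: 12.82
tool_pos: [0.6011, -0.1753, 0.2122]
tcp_rot: [[0.966, 0.257, 0.0], [0.257, -0.966, 0.001], [0.0, -0.001, -1.0]]
force: [-0.5, 0.4, -3.7]
width: 0.129
```

```bash
python3 go.py .6010 -.1753 .210 14.85
```

```text
t 12.8167 pos [ 0.6011 -0.1753  0.2122] F [-0.5069  0.442  -3.7123] M [ 0.0387 -0.0084  0.0313] w 0.12910850291016607
shift mm (tool) [-0.1397  0.0045  2.2476] turn units [-0.0054 -0.0019  0.0061]
```

Emit:
{"api": "send_rows", "payload": {
  "increments": [
    {"tx": 0, "ty": 0, "tz": 1.5, "wx": 0, "wy": 0, "wz": 0, "gripper": 1},
    {"tx": 0, "ty": 0, "tz": 1.5, "wx": 0, "wy": 0, "wz": 0, "gripper": 1},
    {"tx": 0, "ty": 0, "tz": 1.5, "wx": 0, "wy": 0, "wz": 0, "gripper": 1},
    {"tx": 0, "ty": 0, "tz": 1.5, "wx": 0, "wy": 0, "wz": 0, "gripper": 1},
    {"tx": 0, "ty": 0, "tz": 1.5, "wx": 0, "wy": 0, "wz": 0, "gripper": 1}
  ]
}}

```text
time: 13.23
tool_pos: [0.6012, -0.1752, 0.2039]
tcp_rot: [[0.966, 0.257, 0.0], [0.257, -0.966, 0.001], [0.0, -0.001, -1.0]]
force: [0.4, -0.6, -4.3]
width: 0.126
```

Emit:
{"api": "send_rows", "payload": {
  "increments": [
    {"tx": 0, "ty": 0, "tz": 1.5, "wx": 0, "wy": 0, "wz": 0, "gripper": 1},
    {"tx": 0, "ty": 0, "tz": 1.5, "wx": 0, "wy": 0, "wz": 0, "gripper": 1},
    {"tx": 0, "ty": 0, "tz": 1.5, "wx": 0, "wy": 0, "wz": 0, "gripper": 1},
    {"tx": 0, "ty": 0, "tz": 1.5, "wx": 0, "wy": 0, "wz": 0, "gripper": 1}
  ]
}}

```text
time: 13.57
tool_pos: [0.6013, -0.1753, 0.1974]
tcp_rot: [[0.966, 0.257, 0.0], [0.257, -0.966, 0.001], [0.0, -0.0, -1.0]]
force: [0.0, -0.1, -3.9]
width: 0.13
```

Emit:
{"api": "send_rows", "payload": {
  "increments": [
    {"tx": 0, "ty": 0, "tz": 1.5, "wx": 0, "wy": 0, "wz": 0, "gripper": 1},
    {"tx": 0, "ty": 0, "tz": 1.5, "wx": 0, "wy": 0, "wz": 0, "gripper": 1},
    {"tx": 0, "ty": 0, "tz": 1.5, "wx": 0, "wy": 0, "wz": 0, "gripper": 1}
  ]
}}

```text
time: 13.82
tool_pos: [0.6014, -0.1753, 0.1924]
tcp_rot: [[0.966, 0.257, 0.0], [0.257, -0.966, 0.001], [0.001, -0.0, -1.0]]
force: [-1.4, 0.4, -4.7]
width: 0.127
```

Emit:
{"api": "send_rows", "payload": {
  "increments": [
    {"tx": 0, "ty": 0, "tz": 1.5, "wx": 0, "wy": 0, "wz": 0, "gripper": 1},
    {"tx": 0, "ty": 0, "tz": 1.5, "wx": 0, "wy": 0, "wz": 0, "gripper": 1},
    {"tx": 0, "ty": 0, "tz": 1.5, "wx": 0, "wy": 0, "wz": 0, "gripper": 1}
  ]
}}

```text
time: 14.07
tool_pos: [0.6026, -0.1756, 0.1897]
tcp_rot: [[0.967, 0.257, 0.003], [0.257, -0.967, -0.0], [0.003, 0.001, -1.0]]
force: [-2.8, -0.2, 9.2]
width: 0.124
```

The plate met the collar at an underside height of about 83 mm, with about 13 N on it. I'll keep pushing in small steps and recentre x.

Emit:
{"api": "send_rows", "payload": {
  "increments": [
    {"tx": -1, "ty": 0, "tz": 1.5, "wx": 0, "wy": 0.03, "wz": 0, "gripper": 1},
    {"tx": 0, "ty": 0, "tz": 1.5, "wx": 0, "wy": 0, "wz": 0, "gripper": 1},
    {"tx": 0, "ty": 0, "tz": 1.5, "wx": 0, "wy": 0, "wz": 0, "gripper": 1}
  ]
}}

```text
time: 14.32
tool_pos: [0.6025, -0.1758, 0.1895]
tcp_rot: [[0.967, 0.256, 0.008], [0.256, -0.967, -0.0], [0.008, 0.002, -1.0]]
force: [-3.9, 0.7, 8.1]
width: 0.127
```

```bash
python3 go.py .6010 -.1753 .165 14.85
```

```text
t 14.3167 pos [ 0.6025 -0.1758  0.1895] F [-3.8871  0.7129  8.0696] M [ 0.2811  1.2098 -0.0172] w 0.1273622731848063
shift mm (tool) [-1.5413 -0.9329 24.5058] turn units [ 0.0229 -0.0769  0.0011]
```

Emit:
{"api": "send_rows", "payload": {
  "increments": [
    {"tx": -1, "ty": -0.5, "tz": 0.5, "wx": 0, "wy": -0.08, "wz": 0, "gripper": 1},
    {"tx": -0.5, "ty": 0, "tz": 2, "wx": 0, "wy": -0.05, "wz": 0, "gripper": 1},
    {"tx": 0, "ty": 0, "tz": 2.2, "wx": 0, "wy": 0, "wz": 0, "gripper": 1}
  ]
}}

```text
time: 14.57
tool_pos: [0.6029, -0.1755, 0.1881]
tcp_rot: [[0.967, 0.256, -0.001], [0.256, -0.967, -0.005], [-0.002, 0.004, -1.0]]
force: [-3.7, 0.8, 9.1]
width: 0.124
```

```bash
python3 go.py .6010 -.1753 .165 14.85
```

```text
t 14.5667 pos [ 0.6029 -0.1755  0.1881] F [-3.6841  0.8401  9.1243] M [ 0.209   0.9887 -0.0179] w 0.12444741135826744
shift mm (tool) [-1.722  -0.8164 23.1289] turn units [0.0416 0.0163 0.0001]
```

Emit:
{"api": "send_rows", "payload": {
  "increments": [
    {"tx": -1.7, "ty": -0.5, "tz": 2, "wx": 0, "wy": 0, "wz": 0, "gripper": 1},
    {"tx": -1.5, "ty": 0, "tz": 2.5, "wx": 0, "wy": 0, "wz": 0, "gripper": 1},
    {"tx": -1, "ty": 0, "tz": 2.5, "wx": 0, "wy": 0, "wz": 0, "gripper": 1}
  ]
}}

```text
time: 14.82
tool_pos: [0.6018, -0.1759, 0.1849]
tcp_rot: [[0.966, 0.257, 0.006], [0.257, -0.966, -0.006], [0.004, 0.007, -1.0]]
force: [-2.0, 1.2, 6.4]
width: 0.128
```

```bash
python3 go.py .6010 -.1753 .165 14.85
```

```text
t 14.8167 pos [ 0.6018 -0.1759  0.1849] F [-1.9815  1.2421  6.4093] M [0.4154 0.5848 0.0001] w 0.12796307830185424
shift mm (tool) [-0.7355 -0.8831 19.872 ] turn units [ 0.0662 -0.0392  0.0034]
```

Emit:
{"api": "send_rows", "payload": {
  "increments": [
    {"tx": -1, "ty": -0.8, "tz": 2.5, "wx": 0.07, "wy": -0.04, "wz": 0, "gripper": 1},
    {"tx": -0.6, "ty": -0.5, "tz": 2.5, "wx": 0.03, "wy": -0.02, "wz": 0, "gripper": 1},
    {"tx": -0.6, "ty": -0.3, "tz": 2.5, "wx": 0, "wy": 0, "wz": 0, "gripper": 1}
  ]
}}

```text
time: 15.07
tool_pos: [0.6023, -0.1759, 0.1811]
tcp_rot: [[0.966, 0.257, 0.003], [0.257, -0.967, 0.0], [0.003, 0.001, -1.0]]
force: [-1.7, 0.3, 6.7]
width: 0.125
```

```bash
python3 go.py .6010 -.1753 .165 14.85
```

```text
t 15.0667 pos [ 0.6023 -0.1759  0.1811] F [-1.6603  0.3272  6.7386] M [ 0.1686  0.7959 -0.0039] w 0.1253448834948169
shift mm (tool) [-1.1867 -0.9165 16.1085] turn units [ 0.0054 -0.0312  0.0036]
```

Emit:
{"api": "send_rows", "payload": {
  "increments": [
    {"tx": -1, "ty": -0.5, "tz": 2.5, "wx": 0, "wy": -0.04, "wz": 0, "gripper": 1},
    {"tx": -1, "ty": -0.5, "tz": 2.5, "wx": 0, "wy": -0.02, "wz": 0, "gripper": 1},
    {"tx": -1, "ty": -0.5, "tz": 2.5, "wx": 0, "wy": 0, "wz": 0, "gripper": 1},
    {"tx": -1, "ty": -0.3, "tz": 2.5, "wx": 0, "wy": 0, "wz": 0, "gripper": 1}
  ]
}}

```text
time: 15.4
tool_pos: [0.6019, -0.1757, 0.1757]
tcp_rot: [[0.967, 0.256, 0.005], [0.256, -0.967, -0.004], [0.004, 0.005, -1.0]]
force: [-2.4, 0.4, 6.6]
width: 0.123
```

```bash
python3 go.py .6010 -.1753 .165 14.85
```

```text
t 15.4 pos [ 0.6019 -0.1757  0.1757] F [-2.394   0.3674  6.5617] M [0.2798 0.5865 0.0185] w 0.12330688306346545
shift mm (tool) [-0.767  -0.6363 10.7276] turn units [ 0.0445 -0.0365  0.0009]
```

Emit:
{"api": "send_rows", "payload": {
  "increments": [
    {"tx": -1, "ty": -0.5, "tz": 2.3, "wx": 0.04, "wy": -0.04, "wz": 0, "gripper": 1},
    {"tx": -0.8, "ty": -0.5, "tz": 2.3, "wx": 0.02, "wy": -0.02, "wz": 0, "gripper": 1},
    {"tx": -0.8, "ty": -0.3, "tz": 2.3, "wx": 0, "wy": 0, "wz": 0, "gripper": 1}
  ]
}}

```text
time: 15.65
tool_pos: [0.6021, -0.1758, 0.1723]
tcp_rot: [[0.967, 0.256, 0.003], [0.256, -0.967, -0.001], [0.003, 0.002, -1.0]]
force: [-2.1, 0.8, 6.2]
width: 0.127
```

Emit:
{"api": "send_rows", "payload": {
  "increments": [
    {"tx": -1, "ty": -0.5, "tz": 2.3, "wx": 0, "wy": -0.03, "wz": 0, "gripper": 1},
    {"tx": -0.8, "ty": -0.3, "tz": 2.3, "wx": 0, "wy": 0, "wz": 0, "gripper": 1}
  ]
}}

```text
time: 15.82
tool_pos: [0.602, -0.1757, 0.1699]
tcp_rot: [[0.967, 0.256, 0.004], [0.256, -0.967, -0.003], [0.003, 0.004, -1.0]]
force: [-2.6, 1.0, 6.3]
width: 0.131
```

Emit:
{"api": "send_rows", "payload": {
  "increments": [
    {"tx": -1, "ty": -0.5, "tz": 2.3, "wx": 0.03, "wy": -0.03, "wz": 0, "gripper": 1},
    {"tx": -0.8, "ty": -0.3, "tz": 2.3, "wx": 0, "wy": 0, "wz": 0, "gripper": 1}
  ]
}}

```text
time: 15.98
tool_pos: [0.602, -0.1757, 0.1676]
tcp_rot: [[0.967, 0.256, 0.004], [0.256, -0.967, -0.002], [0.003, 0.003, -1.0]]
force: [-2.0, -0.6, 6.6]
width: 0.126
```

Emit:
{"api": "send_rows", "payload": {
  "increments": [
    {"tx": -1, "ty": -0.5, "tz": 2.3, "wx": 0.02, "wy": -0.03, "wz": 0, "gripper": 1},
    {"tx": -0.8, "ty": -0.3, "tz": 2.3, "wx": 0, "wy": 0, "wz": 0, "gripper": 1}
  ]
}}

```text
time: 16.15
tool_pos: [0.6019, -0.1758, 0.1652]
tcp_rot: [[0.967, 0.256, 0.004], [0.256, -0.967, -0.002], [0.003, 0.003, -1.0]]
force: [-2.6, 0.5, 6.7]
width: 0.127
```

Emit:
{"api": "send_rows", "payload": {
  "increments": [
    {"tx": -1, "ty": -0.5, "tz": 2.3, "wx": 0.02, "wy": -0.03, "wz": 0, "gripper": 1},
    {"tx": -0.8, "ty": -0.3, "tz": 2.3, "wx": 0, "wy": 0, "wz": 0, "gripper": 1}
  ]
}}

```text
time: 16.32
tool_pos: [0.6019, -0.1758, 0.1628]
tcp_rot: [[0.967, 0.256, 0.004], [0.256, -0.967, -0.002], [0.003, 0.003, -1.0]]
force: [-2.1, 1.0, 6.0]
width: 0.131
```

Emit:
{"api": "send_rows", "payload": {
  "increments": [
    {"tx": -1, "ty": -0.5, "tz": 2.2, "wx": 0.02, "wy": -0.03, "wz": 0, "gripper": 1},
    {"tx": -0.8, "ty": -0.3, "tz": 2.2, "wx": 0, "wy": 0, "wz": 0, "gripper": 1}
  ]
}}

```text
time: 16.48
tool_pos: [0.6027, -0.1759, 0.162]
tcp_rot: [[0.967, 0.256, 0.006], [0.256, -0.967, -0.003], [0.005, 0.004, -1.0]]
force: [-4.7, 1.3, 18.2]
width: 0.126
```

Emit:
{"api": "send_rows", "payload": {
  "increments": [
    {"tx": -1, "ty": -0.5, "tz": 2.2, "wx": 0.02, "wy": -0.03, "wz": 0, "gripper": 1},
    {"tx": -0.8, "ty": -0.3, "tz": 2.2, "wx": 0, "wy": 0, "wz": 0, "gripper": 1}
  ]
}}

```text
time: 16.65
tool_pos: [0.6029, -0.176, 0.1621]
tcp_rot: [[0.967, 0.256, 0.006], [0.256, -0.967, -0.003], [0.005, 0.004, -1.0]]
force: [-5.4, 1.6, 14.2]
width: 0.13
```

A rigid stop is felt: the force rose to about 22 N with no more travel, at an underside height of about 55 mm. I'll level the plate with one more gentle push, then relax.

Emit:
{"api": "send_rows", "payload": {
  "increments": [
    {"tx": -2, "ty": -0.5, "tz": 1.5, "wx": 0.03, "wy": -0.05, "wz": 0, "gripper": 1},
    {"tx": -2, "ty": -0.5, "tz": 2.3, "wx": 0.03, "wy": -0.04, "wz": 0, "gripper": 1},
    {"tx": -1.5, "ty": -0.5, "tz": 2.3, "wx": 0, "wy": 0, "wz": 0, "gripper": 1}
  ]
}}

```text
time: 16.9
tool_pos: [0.6021, -0.176, 0.1621]
tcp_rot: [[0.967, 0.256, 0.006], [0.256, -0.967, -0.001], [0.005, 0.003, -1.0]]
force: [-2.0, 1.3, 12.6]
width: 0.127
```

```bash
python3 go.py .6010 -.1753 .162 14.85
```

```text
t 16.9 pos [ 0.6021 -0.176   0.1621] F [-1.9671  1.2744 12.6325] M [ 0.3669  0.7869 -0.0154] w 0.1271630435111401
shift mm (tool) [-0.8353 -0.954   0.0964] turn units [ 0.0252 -0.0479  0.0011]
```

Emit:
{"api": "send_rows", "payload": {
  "squeeze": 20,
  "increments": [
    {"tx": -0.5, "ty": -0.5, "tz": 0, "wx": 0.02, "wy": -0.05, "wz": 0, "gripper": 1},
    {"tx": 0, "ty": 0, "tz": 0, "wx": 0, "wy": 0, "wz": 0, "gripper": 1},
    {"tx": 0, "ty": 0, "tz": 0, "wx": 0, "wy": 0, "wz": 0, "gripper": 0.5},
    {"tx": 0, "ty": 0, "tz": 0, "wx": 0, "wy": 0, "wz": 0, "gripper": 0},
    {"tx": 0, "ty": 0, "tz": 0, "wx": 0, "wy": 0, "wz": 0, "gripper": -0.5},
    {"tx": 0, "ty": 0, "tz": 0, "wx": 0, "wy": 0, "wz": 0, "gripper": -0.5},
    {"tx": 0, "ty": 0, "tz": 0, "wx": 0, "wy": 0, "wz": 0, "gripper": -0.5},
    {"tx": 0, "ty": 0, "tz": 0, "wx": 0, "wy": 0, "wz": 0, "gripper": -0.5}
  ]
}}

```text
time: 17.57
tool_pos: [0.6031, -0.176, 0.1622]
tcp_rot: [[0.966, 0.257, 0.002], [0.257, -0.966, -0.002], [0.002, 0.002, -1.0]]
force: [-0.0, 0.0, 0.3]
width: 0.75
```

```bash
python3 go.py .6010 -.1753 .162 14.85
```

```text
t 17.5667 pos [ 0.6031 -0.176   0.1622] F [-0.0014  0.0094  0.2818] M [-0.0083  0.0063  0.0125] w 0.7500805489177187
shift mm (tool) [-1.8372 -1.2625  0.2184] turn units [ 0.0218 -0.0186  0.004 ]
```

Released with no force left on the tool. I'll retreat straight up to a view of the plate.

Emit:
{"api": "send_rows", "payload": {
  "increments": [
    {"tx": 0, "ty": 0, "tz": -5, "wx": 0, "wy": 0, "wz": 0, "gripper": -0.5},
    {"tx": 0, "ty": 0, "tz": -15, "wx": 0, "wy": 0, "wz": 0, "gripper": -0.5},
    {"tx": 0, "ty": 0, "tz": -25, "wx": 0, "wy": 0, "wz": 0, "gripper": -0.5},
    {"tx": 0, "ty": 0, "tz": -30, "wx": 0, "wy": 0, "wz": 0, "gripper": -0.5},
    {"tx": -15, "ty": 0, "tz": -30, "wx": 0, "wy": 0, "wz": 0, "gripper": -0.5},
    {"tx": -30, "ty": 0, "tz": -20, "wx": 0, "wy": 0, "wz": 0, "gripper": -0.5},
    {"tx": -30, "ty": 0, "tz": 0, "wx": 0, "wy": 0, "wz": 0, "gripper": -0.5},
    {"tx": 0, "ty": 0, "tz": 0, "wx": 0, "wy": 0, "wz": 0, "gripper": -0.5},
    {"tx": 0, "ty": 0, "tz": 0, "wx": 0, "wy": 0, "wz": 0, "gripper": -0.5}
  ]
}}

```text
time: 18.32
tool_pos: [0.5283, -0.1948, 0.2954]
tcp_rot: [[0.966, 0.259, 0.004], [0.259, -0.966, -0.002], [0.003, 0.003, -1.0]]
force: [0.6, 0.6, -0.0]
width: 0.751
```

```bash
python3 - <<'E'
from h import *
import pickle
c,im=snap('wrist','w8.png'); pickle.dump(c,open('w8.pkl','wb')); s,ims=snap('side','side8.png')
a=cv2.resize(im[20:240,170:400],None,fx=1.7,fy=1.7,interpolation=2); b=cv2.resize(ims[130:240,230:360],None,fx=3.1,fy=3.4,interpolation=2)
out=np.zeros((374,391+403,3),np.uint8); out[:,:391]=a; out[:,391:]=b
cv2.imwrite('pics/fin.png',out[:,:,::-1]); print(arm.read_state()['tool_pos'])
E
```

```text
[ 0.52852158 -0.19465029  0.29442587]
```

View pics/fin.png

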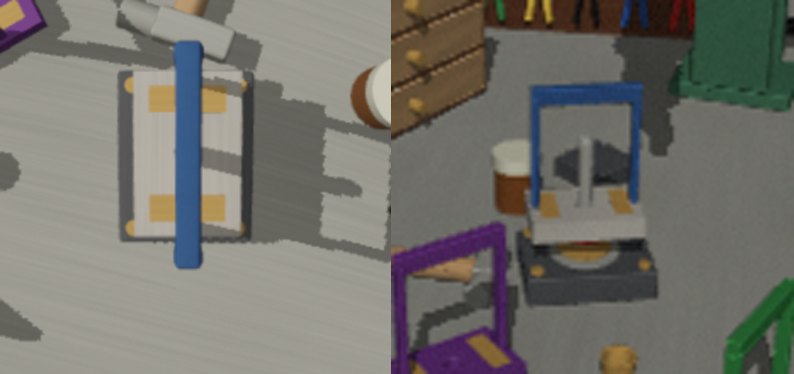

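The plate is on the rod, level and parallel to the block in both views: wrist plate edges at columns 133 and 242, between block edges at 118 and 252. I'm handing it in.

```bash
python3 -c "
from cell import arm
print(arm.job_done())"
```

```text
the job is handed in; nothing more can be done
None
```

The plate is on the guide rod with the collar pushed down to its stop, and I have let go of it and handed the job in at about 18 s. I gripped it by the blue bar, lowered it over the rod without jamming, and slid the collar down about 28 mm at roughly 10–13 N.

**Last checks**
- **Home:** the plate met a rigid stop with its underside at about 55 mm, inside the stated 54–64 mm. The highest push I read there was about 22 N, and a second gentle push gave no more travel.
- **Level and aligned:** the tool was within about 0.3° of level when I let go and 0.1° of the measured die yaw. The final wrist and side views show the plate level and its long edges parallel to the block's.
- **Released:** the tool force was about zero after opening, and the gripper now stands clear. I saw no bystander disturbed in the last views, which do not cover the whole bench.

**Not as planned**
- While carrying the plate, the arm sagged and the underside rested briefly on the rod tip with about 13 N. I lifted it at once, and the plate had not slipped in the grip.
- The gripper drifted 1–2 mm sideways while pushing the collar, giving up to about 5 N of side load.

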